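Clear up after a milling run

TASK

Clear the seed lab bench after a milling run: pull the cabinet drawer open, put every square seed jar from the bench into it and push the drawer fully shut again, and roll each steel grinding ball across the blue tray until it drops into a pocket of its own. Keep the balls on the tray while you do it - push or roll them, do not pick them up - and leave everything else on the bench and the cabinet where it is.

Things in the scene. Friction and masses are not known exactly. Their poses are not given: they have to be found in the camera images.
- tray: ball tray fixed to the bench: blue plate 250 (tray x) x 310 (tray y) mm, its flat top 16 mm above the bench; an aluminium rim 6 mm thick stands 10 mm above that top all round (lower than the middle of a ball, so fingers can reach over it). Origin: centre of its underside; x points away from the robot (yaw within about 0.1), y to the left
- cabinet_drawer0 (a joint): the drawer of the low white cabinet: 0 = shut, grows as it is pulled out, to 0.149 m at its stop; runs freely (about 1 N) and stays where left
- cabinet_drawer0_handle (a point): middle of the drawer's steel bar handle: a level round bar 11 mm thick and 100 mm long, parallel to the drawer front and 35 mm in front of it, 47 mm above the bench and 38 mm below the cabinet's top; the point moves with the drawer; its x axis points into the cabinet, so the drawer opens along -x (yaw within about 0.12)
- drawer_floor (a point): centre of the drawer's inner floor, 22 mm above the bench; the point moves with the drawer, x into the cabinet, y to the left. Inside the drawer is 175 (x) x 158 (y) mm, its walls rise 41 mm above that floor and its front panel 50 mm. The cabinet is 220 (x) x 200 (y) x 85 mm high; its ceiling clears the drawer floor by 51 mm, so jars standing upright or lying pass under it. With the drawer fully out, the part of the floor from x = -0.087 to about +0.05 is open to the sky
- pocket0 (a point): mouth of pocket 0 of 5, at tray-top level (16 mm above the bench): a round pocket 26 mm across and 10 mm deep; the five stand in a row 55 mm apart along the tray's y, 70 mm from its far outer edge, pocket0 leftmost; any pocket may take any ball
- pocket1 (a point): mouth of pocket 1 of 5, at tray-top level (16 mm above the bench): a round pocket 26 mm across and 10 mm deep; the five stand in a row 55 mm apart along the tray's y, 70 mm from its far outer edge, pocket0 leftmost; any pocket may take any ball
- pocket2 (a point): mouth of pocket 2 of 5, at tray-top level (16 mm above the bench): a round pocket 26 mm across and 10 mm deep; the five stand in a row 55 mm apart along the tray's y, 70 mm from its far outer edge, pocket0 leftmost; any pocket may take any ball
- pocket3 (a point): mouth of pocket 3 of 5, at tray-top level (16 mm above the bench): a round pocket 26 mm across and 10 mm deep; the five stand in a row 55 mm apart along the tray's y, 70 mm from its far outer edge, pocket0 leftmost; any pocket may take any ball
- pocket4 (a point): mouth of pocket 4 of 5, at tray-top level (16 mm above the bench): a round pocket 26 mm across and 10 mm deep; the five stand in a row 55 mm apart along the tray's y, 70 mm from its far outer edge, pocket0 leftmost; any pocket may take any ball
- ball0_center (a point): centre of grinding ball 0: loose bright steel ball 28 mm across, about 90 g, on the tray top (centre 14 mm above it; about 5 mm above it when seated in a pocket). Rolls, but soon comes to rest. May be absent
- ball1_center (a point): centre of grinding ball 1: loose bright steel ball 28 mm across, about 90 g, on the tray top (centre 14 mm above it; about 5 mm above it when seated in a pocket). Rolls, but soon comes to rest. May be absent
- ball2_center (a point): centre of grinding ball 2: loose bright steel ball 28 mm across, about 90 g, on the tray top (centre 14 mm above it; about 5 mm above it when seated in a pocket). Rolls, but soon comes to rest. May be absent
- ball3_center (a point): centre of grinding ball 3: loose bright steel ball 28 mm across, about 90 g, on the tray top (centre 14 mm above it; about 5 mm above it when seated in a pocket). Rolls, but soon comes to rest. May be absent
- ball4_center (a point): centre of grinding ball 4: loose bright steel ball 28 mm across, about 90 g, on the tray top (centre 14 mm above it; about 5 mm above it when seated in a pocket). Rolls, but soon comes to rest. May be absent
- jar0_center (a point): centre of seed jar 0: square glass jar with black cap, 34 x 34 mm and 44 mm high, about 70 g, standing on the bench between tray and cabinet (centre 22 mm up); z is its axis, x and y are square to its sides. May be absent
- jar1_center (a point): centre of seed jar 1: square glass jar with black cap, 34 x 34 mm and 44 mm high, about 70 g, standing on the bench between tray and cabinet (centre 22 mm up); z is its axis, x and y are square to its sides. May be absent
- jar2_center (a point): centre of seed jar 2: square glass jar with black cap, 34 x 34 mm and 44 mm high, about 70 g, standing on the bench between tray and cabinet (centre 22 mm up); z is its axis, x and y are square to its sides. May be absent
- dish_a: clear flat dish 90 mm across, 14 mm high, on top of the cabinet; to be left alone. Origin: its underside
- dish_b: clear flat dish 60 mm across, 14 mm high; to be left alone. Origin: its underside
- weight: brass weight 28 mm across, 46 mm high; to be left alone. Origin: its underside
- sieve: small brass pan 100 mm across, 45 mm high; to be left alone. Origin: its underside
- brush: hand brush lying on the bench; to be left alone. Origin: its underside
- bottle: amber bottle 56 mm across, 90 mm high; to be left alone. Origin: its underside
- mortar: white bowl 90 mm across, 50 mm high; to be left alone. Origin: its underside

How it is judged (in metres and radians):
On the way, in this order (a step that is already met when the one before it is completed fails the run):
1. the drawer is pulled well open (value of joint cabinet_drawer0 above 0.1 m), for 0.2 s.
2. every jar lies or stands in the drawer (x of jar0_center in the frame of drawer_floor between -0.09 and 0.09 m and y of jar0_center in the frame of drawer_floor between -0.08 and 0.08 m and z of jar0_center in the frame of drawer_floor between 0 and 0.032 m and x of jar1_center in the frame of drawer_floor between -0.09 and 0.09 m and y of jar1_center in the frame of drawer_floor between -0.08 and 0.08 m and z of jar1_center in the frame of drawer_floor between 0 and 0.032 m and x of jar2_center in the frame of drawer_floor between -0.09 and 0.09 m and y of jar2_center in the frame of drawer_floor between -0.08 and 0.08 m and z of jar2_center in the frame of drawer_floor between 0 and 0.032 m), for 0.2 s.
At the end, for the whole second after the job is handed in: The drawer is shut (within 6 mm) with every jar inside it, lying or standing on its floor; every ball rests down in a pocket of its own (centre within 5 mm of the pocket's centre and less than 9 mm above the tray top) (all of step 2 and value of joint cabinet_drawer0 below 0.006 m and ((horizontal distance between ball0_center and pocket0 below 0.005 m and z of ball0_center in the frame of pocket2 below 0.009 m) or (horizontal distance between ball0_center and pocket1 below 0.005 m and z of ball0_center in the frame of pocket2 below 0.009 m) or (horizontal distance between ball0_center and pocket2 below 0.005 m and z of ball0_center in the frame of pocket2 below 0.009 m) or (horizontal distance between ball0_center and pocket3 below 0.005 m and z of ball0_center in the frame of pocket2 below 0.009 m) or (horizontal distance between ball0_center and pocket4 below 0.005 m and z of ball0_center in the frame of pocket2 below 0.009 m)) and ((horizontal distance between ball1_center and pocket0 below 0.005 m and z of ball1_center in the frame of pocket2 below 0.009 m) or (horizontal distance between ball1_center and pocket1 below 0.005 m and z of ball1_center in the frame of pocket2 below 0.009 m) or (horizontal distance between ball1_center and pocket2 below 0.005 m and z of ball1_center in the frame of pocket2 below 0.009 m) or (horizontal distance between ball1_center and pocket3 below 0.005 m and z of ball1_center in the frame of pocket2 below 0.009 m) or (horizontal distance between ball1_center and pocket4 below 0.005 m and z of ball1_center in the frame of pocket2 below 0.009 m)) and ((horizontal distance between ball2_center and pocket0 below 0.005 m and z of ball2_center in the frame of pocket2 below 0.009 m) or (horizontal distance between ball2_center and pocket1 below 0.005 m and z of ball2_center in the frame of pocket2 below 0.009 m) or (horizontal distance between ball2_center and pocket2 below 0.005 m and z of ball2_center in the frame of pocket2 below 0.009 m) or (horizontal distance between ball2_center and pocket3 below 0.005 m and z of ball2_center in the frame of pocket2 below 0.009 m) or (horizontal distance between ball2_center and pocket4 below 0.005 m and z of ball2_center in the frame of pocket2 below 0.009 m)) and ((horizontal distance between ball3_center and pocket0 below 0.005 m and z of ball3_center in the frame of pocket2 below 0.009 m) or (horizontal distance between ball3_center and pocket1 below 0.005 m and z of ball3_center in the frame of pocket2 below 0.009 m) or (horizontal distance between ball3_center and pocket2 below 0.005 m and z of ball3_center in the frame of pocket2 below 0.009 m) or (horizontal distance between ball3_center and pocket3 below 0.005 m and z of ball3_center in the frame of pocket2 below 0.009 m) or (horizontal distance between ball3_center and pocket4 below 0.005 m and z of ball3_center in the frame of pocket2 below 0.009 m)) and ((horizontal distance between ball4_center and pocket0 below 0.005 m and z of ball4_center in the frame of pocket2 below 0.009 m) or (horizontal distance between ball4_center and pocket1 below 0.005 m and z of ball4_center in the frame of pocket2 below 0.009 m) or (horizontal distance between ball4_center and pocket2 below 0.005 m and z of ball4_center in the frame of pocket2 below 0.009 m) or (horizontal distance between ball4_center and pocket3 below 0.005 m and z of ball4_center in the frame of pocket2 below 0.009 m) or (horizontal distance between ball4_center and pocket4 below 0.005 m and z of ball4_center in the frame of pocket2 below 0.009 m))); the robot touches nothing.
It fails at once if a ball is picked up (its centre more than 35 mm above the tray top) (z of any of ball0_center, ball1_center, ball2_center, ball3_center, ball4_center in the frame of pocket2 above 0.035 m).
It fails at once if a thing that is to be left alone is moved more than 30 mm (for the dish on the cabinet, 40 mm) (distance of dish_a from where it was at the start of the episode above 0.04 m or distance of any of dish_b, weight, sieve, brush, bottle, mortar from where it was at the start of the episode above 0.03 m).
Of ball0, ball1, ball2, ball3, ball4 only 4 to 5 are there at a start; the rules pass over those that are not, and their reading is None.
Of jar0, jar1, jar2 only 2 to 3 are there at a start; the rules pass over those that are not, and their reading is None.
At some moment in a run one of ball0, ball1, ball2, ball3, ball4 may be knocked a few centimetres aside while the robot is not near it.
Once in a run the grip may slacken for a moment while it holds something.
It also fails if it takes over 208 s, if anything falls off the work surface, if the arm or the gripper's body presses on something with over 40 N, if the wrist force passes 120 N, or if a joint passes its speed limit or range.

ROBOT

A 6-joint arm with a two-finger parallel gripper is mounted at the origin on the work surface. World frame = base frame: x ahead of the robot, y to its left, z up, the work surface at z = 0. Lengths are in mm, angles in rad, forces in N, time in s.
With the tool pointing down it reaches from about 300 to 850 mm from the base axis. Payload 4.2 kg.
Tool frame: the origin (TCP) lies at the very end of the fingers, on their centre line; the grasp point (between the pads) lies 19 mm behind it; z points along the fingers, y is the direction in which the jaws open and shut (so a half turn about z gives the same grasp; the last joint's range is limited). The gripper opens to 91 mm and grips with 3 to 60 N. Pads are 32 mm wide; open, the fingers measure 118 mm over their backs; the gripper's body (76 mm by 178 mm) begins 60 mm behind the grasp point.
Start: joints at [1.266, 0.32, 1.565, -0, 1.257, -0.02], TCP at [161.557, 551.854, 213.976] pointing down, gripper open.
Joint ranges: [-3.11, 3.11], [-0.84, 2.01], [0.21, 2.61], [-1.34, 4.49], [0.05, 2.63], [-2.56, 2.56]. Speed limits (rad/s): [2.57, 2.57, 3.14, 3.14, 3.14, 3.14].

INTERFACE

Orientations are given as [roll, pitch, yaw] about the fixed x, y, z axes, in that order (R = Rz(yaw) Ry(pitch) Rx(roll)).
In Python, from rig import r gives the robot as it stands.
- The arm moves only by the tool play_rows, never from a script. Its argument "commands" is text: rows parted by semicolons, each of 6 numbers parted by spaces: the shift along the tool's x, y, z in m, then the turn, a rotation vector about the tool's x, y, z in rad. In form: x y z wx wy wz; .... A call has exactly 8 rows; each row is the pose to reach, as a shift and turn from the pose measured when the call began, along the tool's axes at that moment; what a row does not reach only later rows make up. A row lasts 1/8 s, in which the tool goes at most 62.5 mm and 10.7 degrees, less where a joint would pass 70% of its speed; a pose out of reach is approached as far as the arm can. A call with a gripper value outside its range is refused whole. "gripper" is the closure, from 0 (fully open) to 1 (shut), set as the call begins (left out, the last holds). The fingers move at their own pace and stop on an object; "force" is the grip in N (left out, the last holds). Time passes only in rows, so rows that repeat a pose let the fingers close, or fill a call up. It gives the time, the measured TCP pose, the force and the opening at its end, in the units of the state.
- r.get_state(): the state, without advancing time (a new reading comes with each control period).
- r.grab_frame(name): name is "scene" or "top" or "wrist"; returns (picture, depth): 420x560x3 uint8, red, green, blue; 420x560 float32, mm along the optical axis (not along the pixel's ray), 0 where there is no reading.
- r.camera_params(name): a dict with "fx", "fy", "cx", "cy" (pixels), "R" (3x3) and "t" (3): a world point X has camera coordinates R X + t. Camera axes: x right, y down, z forward; pixel columns grow to the right and rows downward; lengths in mm; the calibration is good to about 2 mm. A picture is of the moment at which its call begins: read the wrist's pose just before it. camera_params takes no time and is no camera call; for the wrist camera it gives the pose at the moment of the call.
- r.close_job(): hands the job in, once; it reports no verdict.
Trained networks look in the newest picture that a camera, given by its name, has taken for a name from the list of things; names that differ only in an ending like _2 or _b are one class to them, and where a whole thing is asked for, a point or a joint stands for the part that bears it (a point fixed in the world has none). Each returns a list of dicts, best first, with "confidence" (0 to 1); they miss things now and then, are a little off and sometimes report something else, mostly with a low value. They report only what shows in the picture. A call takes as long as a camera call.
- r.look_for(camera, thing): "at" ([x, y, z] in mm, in world coordinates, good to about 4 mm: the middle of the surface that is visible of it).
- r.mark_of(camera, thing): "at" ([x, y, z] in mm, in world coordinates, good to about 4 mm: a listed point, or the origin of a listed thing).
The state is a dict: "time": time; "joint_pos": joint angles; "joint_velocities": joint speeds; "joint_efforts": joint torques, N m; "ee_pos": TCP position; "tcp_rot": TCP orientation; "contact_force": force on the tool from outside, world axes, zero at the start; "wrist_torque": the same for the moment, N m; "gripper_width": opening from 0.0 (shut) to 1.0 (fully open).
Only numpy, scipy, OpenCV 4.12 (cv2) and the standard library are available. Lean on these libraries where they do the work, as an engineer would, in place of code of your own. Each camera call takes 0.05 s, during which the arm holds its last target. There are 200 camera calls.

## Working session

There is one attempt and no reset: what is moved stays moved. The work goes in short steps, Python scripts to look and compute and a tool call to move; the robot and the scene stay as the last step left them, time stands still between calls to the robot, and variables do not carry over. Pictures are saved under pics/ and viewed, about 12 in all and at most 16, crops included, and the job is handed in when it is done.

Besides the shell and the picture viewer there is one more tool, called as a command line: name --argument value ..., lists and objects as JSON in quotes. play_rows: Moves the arm, as the interface text tells. Its arguments: {"type":"object","properties":{"commands":{"type":"string"},"gripper":{"type":"number"},"force":{"type":"number"}},"required":["commands"]}

```bash
ls; mkdir -p pics; cat > h.py <<'E'
import numpy as np, cv2
from rig import r
from scipy.spatial.transform import Rotation as Ro
def snap(c,fn=None):
    P=r.camera_params(c); im,d=r.grab_frame(c)
    if fn: cv2.imwrite('pics/'+fn,im[:,:,::-1])
    return im,d,P
def cloud(d,P):
    v,u=np.mgrid[:d.shape[0],:d.shape[1]]
    C=np.stack([(u-P['cx'])/P['fx']*d,(v-P['cy'])/P['fy']*d,d],-1)
    return (C-np.array(P['t']))@np.array(P['R'])
def proj(X,P):
    c=np.array(P['R'])@np.array(X)+np.array(P['t']); return P['fx']*c[0]/c[2]+P['cx'],P['fy']*c[1]/c[2]+P['cy']
E
python3 - <<'E'
from h import *
print(r.get_state())
for c in('top','scene'):
    im,d,P=snap(c,c+'0.png'); print(c,{k:np.round(P[k],2).tolist() for k in P})
for t in ['tray','cabinet_drawer0_handle','drawer_floor','pocket0','pocket4','ball0_center','jar0_center','dish_b','weight','sieve','brush','bottle','mortar']:
    try: print(t,[(np.round(x['at'],0).tolist(),round(x['confidence'],2)) for x in r.mark_of('top',t)][:6])
    except Exception as e: print(t,e)
E
```

```text
pics
{'time': 0.0, 'joint_pos': array([ 1.26600034e+00,  3.20315469e-01,  1.56569803e+00,  6.56016059e-07,
        1.25738183e+00, -2.00090754e-02]), 'joint_velocities': array([-0.00097434,  0.00012711,  0.00119265, -0.00149047,  0.00134351,
        0.00118316]), 'joint_efforts': array([-5.84051395e-04, -4.12456906e+01, -2.31975657e+01,  7.26260757e-02,
        4.55580465e-02, -1.17478512e-04]), 'ee_pos': array([161.39868731, 551.35131728, 213.0993676 ]), 'tcp_rot': array([-3.13979036e+00, -3.66908940e-05,  2.85680551e+00]), 'contact_force': array([-0.47714861,  0.43849244, -0.3145516 ]), 'wrist_torque': array([ 0.03297176, -0.01062943, -0.01908695]), 'gripper_width': 0.995788327424705}
top {'fx': 463.18, 'fy': 463.18, 'cx': 274.14, 'cy': 208.11, 'R': [[0.02, -1.0, 0.0], [-0.99, -0.02, -0.14], [0.14, 0.0, -0.99]], 't': [7.4, 553.14, 1326.59]}
scene {'fx': 406.31, 'fy': 406.31, 'cx': 280.09, 'cy': 215.4, 'R': [[-0.8, 0.6, -0.01], [0.43, 0.57, -0.7], [-0.42, -0.57, -0.71]], 't': [425.58, -185.75, 1480.24]}
tray [([555.0, -215.0, 1.0], 0.98)]
cabinet_drawer0_handle [([549.0, 298.0, 46.0], 0.72)]
drawer_floor [([499.0, -207.0, 32.0], 0.75)]
pocket0 [([624.0, -110.0, 16.0], 0.94), ([604.0, -334.0, 17.0], 0.93), ([622.0, -164.0, 14.0], 0.82), ([614.0, -222.0, 16.0], 0.74), ([612.0, -274.0, 15.0], 0.6)]
pocket4 [([624.0, -110.0, 16.0], 0.94), ([604.0, -334.0, 17.0], 0.93), ([622.0, -164.0, 14.0], 0.82), ([614.0, -222.0, 16.0], 0.74), ([612.0, -274.0, 15.0], 0.6)]
ball0_center [([491.0, -319.0, 27.0], 0.41)]
jar0_center []
dish_b [([762.0, 127.0, 4.0], 0.7), ([730.0, 279.0, 86.0], 0.68)]
weight [([730.0, 56.0, 2.0], 0.52), ([785.0, -108.0, -3.0], 0.32)]
sieve [([565.0, -490.0, -3.0], 0.7)]
brush [([320.0, -189.0, 0.0], 0.61)]
bottle [([787.0, -110.0, -5.0], 0.92)]
mortar [([557.0, 532.0, 1.0], 0.72), ([501.0, -207.0, 34.0], 0.61)]
```

View pics/top0.png

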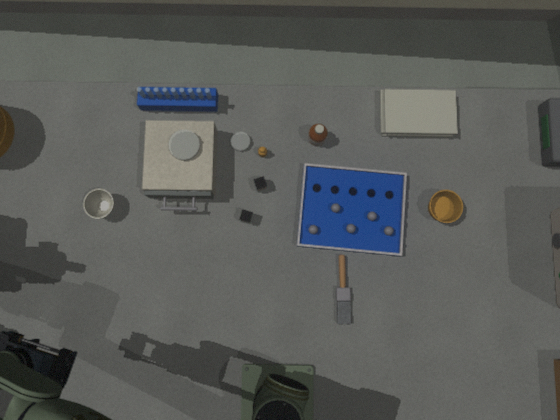

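View pics/scene0.png

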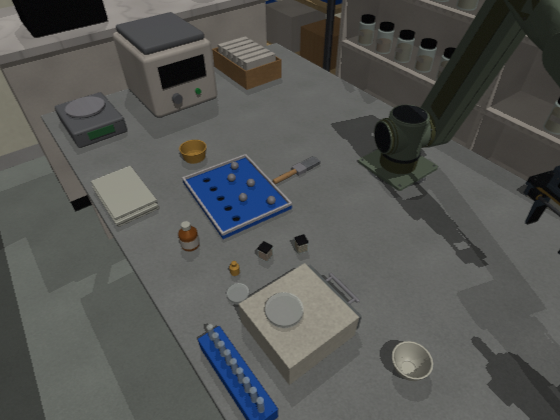

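Two jars at top px (260,183) and (246,215); five balls at (335,208), (372,215), (313,229), (350,228), (388,230). The pocket row is at v≈190, and the handle is at (180,204).

```bash
cat >> h.py <<'E'
def fitrect(pts): return cv2.minAreaRect(np.float32(pts))
def loc(goal,yaw=None):
    """shift in tool axes (m) and turn to reach goal xyz (mm), tool straight down, yaw of tool x"""
    s=r.get_state(); R=Ro.from_euler('xyz',s['tcp_rot'])
    G=Ro.from_euler('xyz',[np.pi,0,s['tcp_rot'][2] if yaw is None else yaw])
    return np.round(R.inv().apply(np.array(goal)-s['ee_pos'])/1000,4), np.round((R.inv()*G).as_rotvec(),3)
E
python3 - <<'E'
from h import *
im,d,P=snap('top'); X=cloud(d,P); z=X[:,:,2]
def near(cx,cy,rad): return (abs(X[:,:,0]-cx)<rad)&(abs(X[:,:,1]-cy)<rad)
m=near(650,297,160)&(z>75)&(z<93); print('cab top',fitrect(X[m][:,:2]),np.median(z[m]))
m=(abs(X[:,:,1]-297)<70)&(abs(X[:,:,0]-548)<25)&(z>38)&(z<56); print('handle',fitrect(X[m][:,:2]),X[m].mean(0),m.sum())
# jars: top layer 44
for u,v in((260,183),(246,215)):
    c=X[v,u]; m=near(c[0],c[1],30)&(z>36)&(z<50); print('jar',X[m].mean(0),fitrect(X[m][:,:2]),m.sum())
hsv=cv2.cvtColor(im,cv2.COLOR_RGB2HSV)
blue=(hsv[:,:,0]>100)&(hsv[:,:,0]<130)&(hsv[:,:,1]>150)&near(555,-215,190)
print('tray',fitrect(X[blue&(z<25)][:,:2]))
nb=(z>27)&(near(555,-215,110)|((abs(X[:,:,1]+215)<140)&(abs(X[:,:,0]-550)<100)))
n,l,st,ce=cv2.connectedComponentsWithStats(nb.astype(np.uint8))
for i in range(1,n):
    if st[i,4]>8: print('ball?',ce[i],st[i,4],X[l==i].mean(0),X[l==i][:,2].max())
s=r.get_state(); print(Ro.from_euler('xyz',s['tcp_rot']).as_matrix().round(3))
E
```

```text
cab top ((692.8059692382812, 297.53680419921875), (218.5697021484375, 202.3654022216797), 0.6195712685585022) 84.42821125918098
handle ((556.2036743164062, 296.41973876953125), (108.83301544189453, 32.32999038696289), 89.35973358154297) [548.72862604 297.01426406  50.26589731] 175
jar [627.08442861  59.31778205  43.44855746] ((627.896240234375, 59.48809814453125), (32.78456115722656, 32.485260009765625), 21.85509490966797) 118
jar [527.83081378  98.58867385  43.38444706] ((527.8956909179688, 98.68817138671875), (32.4754524230957, 32.284061431884766), 74.23497772216797) 123
tray ((559.3487548828125, -216.51690673828125), (294.2956848144531, 234.79347229003906), 85.38507080078125)
ball? [335.61428571 207.82857143] 70 [ 557.08998934 -164.98487334   38.55134186] 47.20711208275592
ball? [372.01470588 216.05882353] 68 [ 534.38598212 -272.26402515   38.45807646] 48.111761224120116
ball? [313.17142857 229.38571429] 70 [491.98008422 -98.90384738  38.95681293] 48.14561044308317
ball? [350.84057971 228.34782609] 69 [ 496.86682338 -209.43788431   39.19790455] 47.1984562156471
ball? [388.61111111 230.81944444] 72 [ 491.49061817 -320.3053527    38.74123159] 46.67068973904744
[[-0.96   0.281  0.   ]
 [ 0.281  0.96   0.   ]
 [-0.     0.    -1.   ]]
```

```bash
python3 - <<'E'
from h import *
print(loc([548,296,150],np.pi/2+0.011))
E
```

```text
(array([-0.4428, -0.137 ,  0.064 ]), array([ 0.   , -0.   ,  1.275]))
```

play_rows --commands "-0.0554 -0.0171 0.008 0 0 0.16; -0.1107 -0.0343 0.016 0 0 0.32; -0.1661 -0.0514 0.024 0 0 0.48; -0.2214 -0.0685 0.032 0 0 0.64; -0.2768 -0.0856 0.04 0 0 0.8; -0.3321 -0.1028 0.048 0 0 0.96; -0.3875 -0.1199 0.056 0 0 1.12; -0.4428 -0.137 0.064 0 0 1.275" --gripper 0.4 --force 30

```text
time: 1.8
ee_pos: [549.6, 294.8, 149.9]
tcp_rot: [3.141, -0.001, 1.576]
contact_force: [0.3, 1.2, 0.4]
gripper_width: 0.598
```

```bash
python3 - <<'E'
from h import *
im,d,P=snap('wrist','w1.png'); s=r.get_state(); print(s['time'],s['ee_pos'],s['tcp_rot'],s['gripper_width'],s['contact_force'])
X=cloud(d,P);z=X[:,:,2]
m=(z>40)&(z<56)&(abs(X[:,:,0]-548)<22)&(abs(X[:,:,1]-296)<45); print(m.sum(),X[m].mean(0) if m.any() else 0, fitrect(X[m][:,:2]) if m.any() else 0)
print(loc([548,296,32],np.pi/2+0.011))
E
```

```text
1.85 [555.41104038 290.32040904 148.49875663] [3.13657281 0.00321537 1.56938921] 0.5994635086677387 [ 5.01178016 -1.5263981  -0.1569997 ]
1493 [548.85611563 297.8926695   51.85084275] ((555.1380004882812, 295.9504089355469), (89.89317321777344, 29.150022506713867), 89.82941436767578)
(array([ 0.006 , -0.008 ,  0.1164]), array([ 0.005,  0.003, -0.012]))
```

View pics/w1.png

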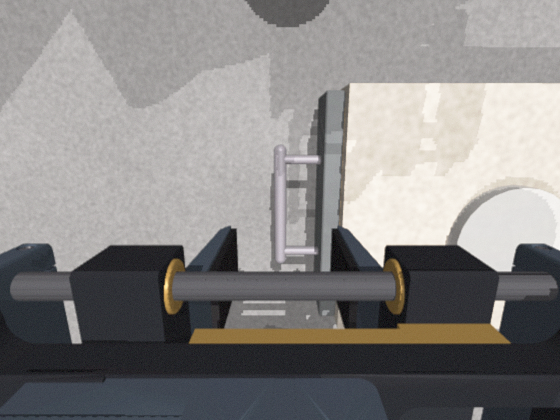

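The wrist picture shows the bar handle at u≈279, v 148–262, in front of the drawer front at u≈320. I'll narrow the jaws so that one finger fits in the gap.

play_rows --commands "0.006 -0.008 0 0 0 0; 0.006 -0.008 0 0 0 0; 0.006 -0.008 0 0 0 0; 0.006 -0.008 0 0 0 0; 0.006 -0.008 0 0 0 0; 0.006 -0.008 0 0 0 0; 0.006 -0.008 0 0 0 0; 0.006 -0.008 0 0 0 0" --gripper 0.66

```text
time: 2.85
ee_pos: [547.4, 296.3, 148.4]
tcp_rot: [3.137, 0.003, 1.569]
contact_force: [-0.2, -0.4, 0.5]
gripper_width: 0.342
```

```bash
python3 - <<'E'
from h import *
im,d,P=snap('wrist'); s=r.get_state(); print(s['time'],s['ee_pos'],s['tcp_rot'],s['gripper_width'],s['contact_force'])
X=cloud(d,P);z=X[:,:,2]
m=(z>46)&(z<56)&(abs(X[:,:,0]-546)<14)&(abs(X[:,:,1]-296)<60); 
y=X[m][:,1];print(m.sum(),X[m].mean(0),np.percentile(y,[1,99]),np.percentile(X[m][:,0],[2,98]),np.percentile(z[m],[5,50,95]))
m=(z>60)&(z<80)&(abs(X[:,:,0]-583)<30)&(abs(X[:,:,1]-296)<60);print('front',np.percentile(X[m][:,0],[1,5,50]) if m.any() else 0)
print(loc([548,296,32],np.pi/2+0.011))
E
```

```text
2.9 [547.45823792 296.26561996 148.36975313] [3.13667862 0.00328434 1.56929141] 0.34159513013911424 [-0.03920491  0.33729372 -0.4310366 ]
1588 [546.71173311 299.09764715  51.84326389] [243.81432211 348.82116064] [540.40564691 558.27547981] [49.21091444 52.11078708 53.74988231]
front [580.41124338 580.59174893 588.5193137 ]
(array([ 1.000e-04, -0.000e+00,  1.164e-01]), array([ 0.005,  0.003, -0.012]))
```

play_rows --commands "0 -0.0015 0.03 0.005 0.003 -0.012; 0 -0.0015 0.06 0.005 0.003 -0.012; 0 -0.0015 0.09 0.005 0.003 -0.012; 0 -0.0015 0.116 0.005 0.003 -0.012; 0 -0.0015 0.116 0.005 0.003 -0.012; 0 -0.0015 0.116 0.005 0.003 -0.012; 0 -0.0015 0.116 0.005 0.003 -0.012; 0 -0.0015 0.116 0.005 0.003 -0.012"

```text
time: 3.9
ee_pos: [547.0, 296.2, 33.4]
tcp_rot: [3.14, -0.001, 1.581]
contact_force: [0.1, -0.3, 0.0]
gripper_width: 0.341
```

play_rows --commands "0 0 0 0 0 0; 0 0 0 0 0 0; 0 0 0 0 0 0; 0 0 0 0 0 0; 0 0 0 0 0 0; 0 0 0 0 0 0; 0 0 0 0 0 0; 0 0 0 0 0 0" --gripper 1

```text
time: 4.9
ee_pos: [546.2, 296.2, 33.6]
tcp_rot: [-3.142, -0.0, 1.581]
contact_force: [-4.6, 0.5, 5.7]
gripper_width: 0.111
```

play_rows --commands "0 -0.01 0 0 0 0; 0 -0.02 0 0 0 0; 0 -0.03 0 0 0 0; 0 -0.04 0 0 0 0; 0 -0.05 0 0 0 0; 0 -0.06 0 0 0 0; 0 -0.07 0 0 0 0; 0 -0.075 0 0 0 0"

```text
time: 5.9
ee_pos: [470.4, 295.8, 33.7]
tcp_rot: [-3.141, -0.001, 1.581]
contact_force: [0.4, 3.1, -1.1]
gripper_width: 0.109
```

play_rows --commands "0 -0.01 0 0 0 0; 0 -0.02 0 0 0 0; 0 -0.03 0 0 0 0; 0 -0.04 0 0 0 0; 0 -0.05 0 0 0 0; 0 -0.06 0 0 0 0; 0 -0.067 0 0 0 0; 0 -0.07 0 0 0 0"

```text
time: 6.9
ee_pos: [399.8, 295.4, 33.7]
tcp_rot: [-3.141, -0.002, 1.581]
contact_force: [1.6, 3.8, -3.2]
gripper_width: 0.114
```

play_rows --commands "0 0 0 0 0 0; 0 0 0 0 0 0; 0 0 0 0 0 0; 0 0 0 0 0 0; 0 0 -0.03 0 0 0; 0 0 -0.07 0 0 0; 0 0 -0.11 0 0 0; 0 0 -0.13 0 0 0" --gripper 0.6

```text
time: 7.9
ee_pos: [400.6, 295.5, 166.0]
tcp_rot: [3.139, -0.003, 1.581]
contact_force: [-0.3, 0.1, -0.5]
gripper_width: 0.402
```

```bash
python3 - <<'E'
from h import *
im,d,P=snap('top','top1.png'); X=cloud(d,P);z=X[:,:,2]
m=(X[:,:,0]>380)&(X[:,:,0]<580)&(abs(X[:,:,1]-296)<110)&(z>50)&(z<78)
print(fitrect(X[m][:,:2]),np.percentile(X[m][:,0],[1,99]),np.percentile(X[m][:,1],[1,99]))
for q in r.mark_of('top','drawer_floor')[:2]+r.mark_of('top','cabinet_drawer0_handle')[:2]: print(q)
hx=627.9,59.4;print(loc([528,98.5,150],None))
s=r.get_state();print(s['joint_pos'],s['ee_pos'])
E
```

```text
((488.13427734375, 289.94024658203125), (185.0364532470703, 182.45602416992188), 0.6621849536895752) [396.01180899 577.26521392] [199.8252487  380.92188351]
{'at': [541.0, 296.9, 22.3], 'confidence': 0.68}
{'at': [618.4, -163.7, 17.7], 'confidence': 0.46}
{'at': [402.2, 296.8, 46.3], 'confidence': 0.96}
{'at': [543.7, 297.6, 20.2], 'confidence': 0.25}
(array([-0.1982,  0.1258,  0.014 ]), array([ 0.002, -0.003, -0.   ]))
[6.11758958e-01 2.36213271e-01 1.81671790e+00 1.42961475e-03
 1.08584470e+00 6.00897986e-01] [400.19595219 295.31987165 164.32749579]
```

View pics/top1.png

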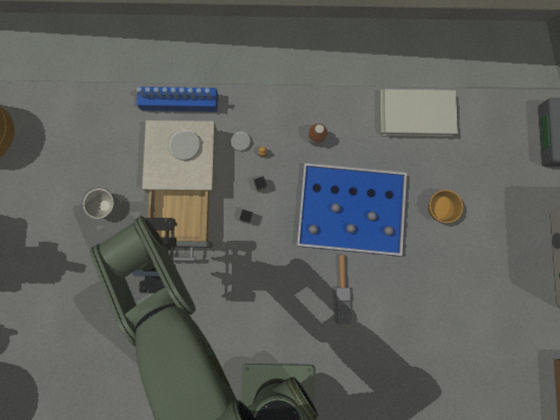

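Drawer fully out, interior at px (150–208, 190–237); its floor centre is at about (541,297). Jars next: I'll look from above with the wrist camera for their angles.

play_rows --commands "-0.03 0.02 -0.01 0 0 0; -0.07 0.05 -0.025 0 0 0; -0.11 0.08 -0.04 0 0 0; -0.15 0.12 -0.055 0 0 0; -0.19 0.15 -0.065 0 0 0; -0.213 0.177 -0.065 0 0 0; -0.213 0.177 -0.065 0 0 0; -0.213 0.177 -0.065 0 0 0" --gripper 0.2

```text
time: 9.05
ee_pos: [578.2, 84.1, 227.4]
tcp_rot: [-3.14, -0.003, 1.581]
contact_force: [0.6, 0.0, 0.8]
gripper_width: 0.799
```

```bash
python3 - <<'E'
from h import *
im,d,P=snap('wrist','w2.png'); X=cloud(d,P);z=X[:,:,2]
s=r.get_state(); print(s['ee_pos'],s['tcp_rot'][2])
for c in((627.5,59.4),(528,98.6)):
    m=(abs(X[:,:,0]-c[0])<28)&(abs(X[:,:,1]-c[1])<28)&(z>38)&(z<48)
    print(m.sum(), fitrect(X[m][:,:2]) if m.any() else 0, np.median(z[m]))
print(loc([528,98.6,150],None))
E
```

```text
[578.10017994  84.49191631 227.84119887] 1.5816565895249464
732 ((627.8999633789062, 58.11711883544922), (32.009368896484375, 32.683013916015625), 20.349212646484375) 44.618187994941295
785 ((528.1240234375, 98.26618957519531), (32.06943130493164, 32.16738510131836), 75.10246276855469) 44.55790946283635
(array([ 0.0145, -0.0498,  0.0779]), array([-0.001, -0.003,  0.   ]))
```

View pics/w2.png

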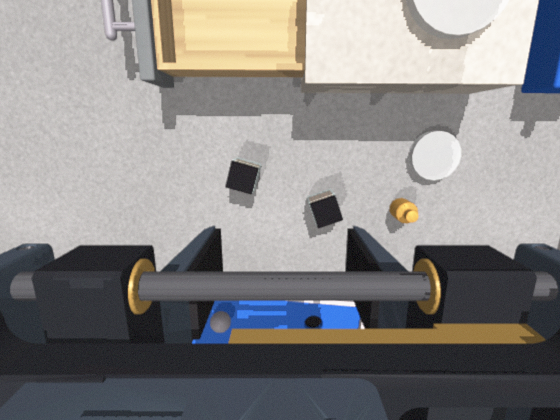

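Jar caps at px (242,178) and (326,211); both measured at 44.6 mm top height, ~32 mm square, so consistent.

play_rows --commands "0.003 -0.01 0.02 0 0 0.07; 0.007 -0.025 0.05 0 0 0.14; 0.0143 -0.0498 0.08 0 0 0.2; 0.0143 -0.0498 0.11 0 0 0.27; 0.0143 -0.0498 0.14 0 0 0.27; 0.0143 -0.0498 0.15 0 0 0.27; 0.0143 -0.0498 0.15 0 0 0.27; 0.0143 -0.0498 0.15 0 0 0.27" --gripper 0.3 --force 25

```text
time: 10.1
ee_pos: [528.8, 99.0, 79.1]
tcp_rot: [3.141, -0.003, 1.312]
contact_force: [-0.2, 0.1, 0.2]
gripper_width: 0.7
```

```bash
python3 - <<'E'
from h import *
print(r.get_state()['ee_pos'],loc([528.1,98.3,11],np.radians(75.1)))
E
```

```text
[528.77107312  99.01790998  79.10835907] (array([-0.0011, -0.0005,  0.0681]), array([ 0.   , -0.003,  0.001]))
```

play_rows --commands "-0.001 -0.0005 0.02 0 0 0; -0.001 -0.0005 0.04 0 0 0; -0.001 -0.0005 0.06 0 0 0; -0.001 -0.0005 0.067 0 0 0; -0.001 -0.0005 0.067 0 0 0; -0.001 -0.0005 0.067 0 0 0; -0.001 -0.0005 0.067 0 0 0; -0.001 -0.0005 0.067 0 0 0"

```text
time: 11.1
ee_pos: [528.4, 98.4, 12.5]
tcp_rot: [3.141, -0.003, 1.312]
contact_force: [0.1, -0.1, -0.5]
gripper_width: 0.699
```

play_rows --commands "0 0 0 0 0 0; 0 0 0 0 0 0; 0 0 0 0 0 0; 0 0 0 0 0 0; 0 0 0 0 0 0; 0 0 -0.03 0 0 0; 0 0 -0.07 0 0 0; 0 0 -0.11 0 0 0" --gripper 0.9

```text
time: 12.1
ee_pos: [527.8, 98.0, 123.4]
tcp_rot: [3.141, -0.003, 1.312]
contact_force: [0.0, 0.2, -1.5]
gripper_width: 0.372
```

```bash
python3 - <<'E'
from h import *
s=r.get_state();print(s['ee_pos'],s['gripper_width'],loc([525,262,122],np.pi/2+.011))
E
```

```text
[527.7815151   97.9932493  123.35492357] 0.37186843848543005 (array([ 0.1578, -0.0447,  0.0018]), array([ 0.001, -0.003, -0.27 ]))
```

play_rows --commands "0.02 -0.0055 0 0 0 -0.04; 0.05 -0.014 0 0 0 -0.1; 0.08 -0.0225 0 0 0 -0.16; 0.11 -0.031 0 0 0 -0.22; 0.14 -0.04 0 0 0 -0.27; 0.1578 -0.0447 0 0 0 -0.27; 0.1578 -0.0447 0 0 0 -0.27; 0.1578 -0.0447 0 0 0 -0.27"

```text
time: 13.1
ee_pos: [524.8, 261.0, 123.7]
tcp_rot: [3.141, -0.002, 1.581]
contact_force: [-0.2, 0.3, -1.1]
gripper_width: 0.373
```

play_rows --commands "0 0 0.015 0 0 0; 0 0 0.035 0 0 0; 0 0 0.055 0 0 0; 0 0 0.075 0 0 0; 0 0 0.085 0 0 0; 0 0 0.087 0 0 0; 0 0 0.087 0 0 0; 0 0 0.087 0 0 0"

```text
time: 14.1
ee_pos: [525.4, 261.4, 37.4]
tcp_rot: [3.14, -0.003, 1.581]
contact_force: [-0.3, -0.0, -1.4]
gripper_width: 0.372
```

play_rows --commands "0 0 0.0025 0 0 0; 0 0 0.0025 0 0 0; 0 0 0.0025 0 0 0; 0 0 0.0025 0 0 0; 0 0 0.0025 0 0 0; 0 0 0.0025 0 0 0; 0 0 0.0025 0 0 0; 0 0 0.0025 0 0 0"

```text
time: 15.1
ee_pos: [525.3, 261.4, 34.9]
tcp_rot: [3.14, -0.003, 1.581]
contact_force: [0.1, 0.2, -1.0]
gripper_width: 0.372
```

play_rows --commands "0 0 0 0 0 0; 0 0 0 0 0 0; 0 0 0 0 0 0; 0 0 0 0 0 0; 0 0 -0.02 0 0 0; 0 0 -0.05 0 0 0; 0 0 -0.08 0 0 0; 0 0 -0.1 0 0 0" --gripper 0.45

```text
time: 16.1
ee_pos: [525.6, 261.4, 136.5]
tcp_rot: [3.138, -0.003, 1.581]
contact_force: [0.7, -0.4, 0.4]
gripper_width: 0.552
```

```bash
python3 - <<'E'
from h import *
s=r.get_state();print(s['ee_pos'],s['gripper_width'],loc([628,58.1,80],np.radians(110.3)))
E
```

```text
[525.61836306 261.3500565  136.48550593] 0.5517533085382037 (array([-0.2045,  0.1001,  0.0561]), array([ 0.004, -0.003, -0.344]))
```

play_rows --commands "-0.025 0.012 0 0 0 -0.05; -0.06 0.029 0 0 0 -0.11; -0.1 0.049 0 0 0 -0.18; -0.14 0.069 0 0 0 -0.25; -0.18 0.088 0 0 0 -0.31; -0.2045 0.1 0.01 0 0 -0.344; -0.2045 0.1 0.03 0 0 -0.344; -0.2045 0.1 0.05 0 0 -0.344" --gripper 0.3

```text
time: 17.1
ee_pos: [628.1, 57.4, 85.5]
tcp_rot: [3.137, -0.002, 1.924]
contact_force: [1.0, 0.3, -0.3]
gripper_width: 0.699
```

```bash
python3 - <<'E'
from h import *
s=r.get_state();print(s['ee_pos'],s['gripper_width'],loc([628,58.1,11],np.radians(110.3)))
E
```

```text
[628.10558308  57.43498677  85.54720802] 0.699261030132647 (array([ 0.0005, -0.0002,  0.0745]), array([ 0.005, -0.002, -0.001]))
```

play_rows --commands "0.0005 0 0.02 0.004 0 0; 0.0005 0 0.045 0.004 0 0; 0.0005 0 0.065 0.004 0 0; 0.0005 0 0.073 0.004 0 0; 0.0005 0 0.073 0.004 0 0; 0.0005 0 0.073 0.004 0 0; 0.0005 0 0.073 0.004 0 0; 0.0005 0 0.073 0.004 0 0"

```text
time: 18.1
ee_pos: [628.5, 58.2, 13.2]
tcp_rot: [3.14, -0.002, 1.924]
contact_force: [-0.9, 0.8, 0.5]
gripper_width: 0.698
```

play_rows --commands "0 0 0 0 0 0; 0 0 0 0 0 0; 0 0 0 0 0 0; 0 0 0 0 0 0; 0 0 0 0 0 0; 0 0 -0.03 0 0 0; 0 0 -0.07 0 0 0; 0 0 -0.12 0 0 0" --gripper 0.9

```text
time: 19.1
ee_pos: [627.4, 57.8, 133.1]
tcp_rot: [-3.14, -0.003, 1.924]
contact_force: [1.3, -0.7, 0.3]
gripper_width: 0.373
```

```bash
python3 - <<'E'
from h import *
s=r.get_state();print(s['ee_pos'],s['gripper_width'],loc([525,334,130],np.pi/2+.011))
E
```

```text
[627.36813288  57.80657387 133.14194086] 0.3734855310514278 (array([ 0.2945, -0.0005,  0.0039]), array([-0.002, -0.002,  0.342]))
```

play_rows --commands "0.025 0 0 0 0 0.05; 0.065 0 0 0 0 0.11; 0.11 0 0 0 0 0.17; 0.16 0 0 0 0 0.23; 0.21 0 0 0 0 0.29; 0.26 0 0 0 0 0.342; 0.2945 0 0 0 0 0.342; 0.2945 0 0 0 0 0.342"

```text
time: 20.1
ee_pos: [524.3, 336.2, 133.6]
tcp_rot: [-3.139, -0.002, 1.586]
contact_force: [0.2, -1.2, -1.5]
gripper_width: 0.37
```

play_rows --commands "0 0 0 0 0 0; 0 0 0.02 0 0 0; 0 0 0.04 0 0 0; 0 0 0.06 0 0 0; 0 0 0.08 0 0 0; 0 0 0.095 0 0 0; 0 0 0.095 0 0 0; 0 0 0.095 0 0 0"

```text
time: 21.1
ee_pos: [524.6, 336.4, 39.2]
tcp_rot: [-3.14, -0.003, 1.585]
contact_force: [-0.0, -0.2, -0.6]
gripper_width: 0.374
```

play_rows --commands "0 0 0.0035 0 0 0; 0 0 0.0035 0 0 0; 0 0 0.0035 0 0 0; 0 0 0.0035 0 0 0; 0 0 0.0035 0 0 0; 0 0 0.0035 0 0 0; 0 0 0.0035 0 0 0; 0 0 0.0035 0 0 0"

```text
time: 22.1
ee_pos: [524.6, 336.4, 35.7]
tcp_rot: [-3.14, -0.003, 1.585]
contact_force: [0.3, 0.2, -1.2]
gripper_width: 0.371
```

play_rows --commands "0 0 0 0 0 0; 0 0 0 0 0 0; 0 0 0 0 0 0; 0 0 0 0 0 0; 0 0 -0.02 0 0 0; 0 0 -0.05 0 0 0; 0 0 -0.08 0 0 0; 0 0 -0.12 0 0 0" --gripper 0.45

```text
time: 23.1
ee_pos: [524.3, 335.7, 156.0]
tcp_rot: [-3.138, -0.002, 1.585]
contact_force: [0.4, 0.6, -0.5]
gripper_width: 0.552
```

play_rows --commands "-0.01 -0.03 0 0 0 0; -0.02 -0.07 0 0 0 0; -0.03 -0.1 0 0 0 0; -0.041 -0.124 0 0 0 0; -0.041 -0.124 0 0 0 0; -0.041 -0.124 0 0 0 0; -0.041 -0.124 0 0 0 0; -0.041 -0.124 0 0 0 0" --gripper 0.55

```text
time: 24.1
ee_pos: [401.5, 293.2, 156.2]
tcp_rot: [-3.138, -0.002, 1.585]
contact_force: [1.0, 0.3, 0.7]
gripper_width: 0.454
```

```bash
python3 - <<'E'
from h import *
im,d,P=snap('wrist','w3.png'); X=cloud(d,P);z=X[:,:,2]
s=r.get_state(); print(s['ee_pos'],s['tcp_rot'][2])
m=(z>60)&(z<70)&(abs(X[:,:,0]-515)<60)&(abs(X[:,:,1]-297)<76); print(m.sum())
for lo,hi in((220,297),(297,376)):
    k=m&(X[:,:,1]>lo)&(X[:,:,1]<hi); print(k.sum(),X[k].mean(0) if k.any() else 0, fitrect(X[k][:,:2]) if k.any() else 0)
m=(z>44)&(z<56)&(abs(X[:,:,0]-400)<14)&(abs(X[:,:,1]-296)<40);print(np.median(X[m],0))
print(loc([400,296,33],np.pi/2+.011))
E
```

```text
[401.33623064 293.1116725  156.10861193] 1.585007198117192
2240
653 [523.17487132 271.03309105  66.11673526] ((498.0718078613281, 269.9838562011719), (15.775388717651367, 86.19017028808594), 89.73933410644531)
1587 [522.69295868 336.70415505  66.34486864] ((523.7421264648438, 336.4161376953125), (32.77413558959961, 31.730009078979492), 0.8015941381454468)
[399.02512741 298.84018377  52.13594529]
(array([ 0.0027, -0.0009,  0.1231]), array([-0.004, -0.002,  0.003]))
```

View pics/w3.png

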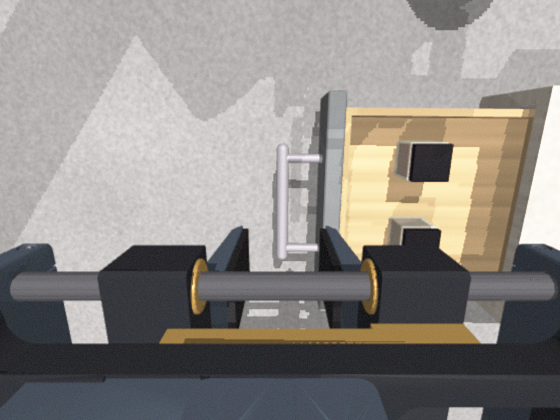

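Both jars stand upright in the drawer at (430,160) and (420,238), with the handle at (283,200) between the fingers. Grip it and push the drawer shut.

play_rows --commands "0.0027 -0.0015 0 -0.004 0 0; 0.0027 -0.0015 0 -0.004 0 0; 0.0027 -0.0015 0.03 -0.004 0 0; 0.0027 -0.0015 0.06 -0.004 0 0; 0.0027 -0.0015 0.09 -0.004 0 0; 0.0027 -0.0015 0.122 -0.004 0 0; 0.0027 -0.0015 0.122 -0.004 0 0; 0.0027 -0.0015 0.122 -0.004 0 0" --gripper 0.66 --force 30

```text
time: 25.15
ee_pos: [400.1, 296.5, 35.1]
tcp_rot: [3.14, -0.002, 1.585]
contact_force: [-0.4, -0.3, 0.2]
gripper_width: 0.337
```

play_rows --commands "0 0 0 0 0 0; 0 0 0 0 0 0; 0 0 0 0 0 0; 0 0 0 0 0 0; 0 0 0 0 0 0; 0 0 0 0 0 0; 0 0 0 0 0 0; 0 0 0 0 0 0" --gripper 1

```text
time: 26.15
ee_pos: [400.5, 296.9, 36.0]
tcp_rot: [3.139, -0.004, 1.584]
contact_force: [-0.8, -0.1, 6.4]
gripper_width: 0.113
```

play_rows --commands "0 0.008 0 0 0 0; 0 0.018 0 0 0 0; 0 0.028 0 0 0 0; 0 0.038 0 0 0 0; 0 0.048 0 0 0 0; 0 0.058 0 0 0 0; 0 0.068 0 0 0 0; 0 0.075 0 0 0 0"

```text
time: 27.15
ee_pos: [476.0, 297.3, 36.0]
tcp_rot: [3.139, -0.003, 1.585]
contact_force: [-1.2, -4.1, 2.4]
gripper_width: 0.111
```

play_rows --commands "0 0.01 0 0 0 0; 0 0.02 0 0 0 0; 0 0.03 0 0 0 0; 0 0.04 0 0 0 0; 0 0.05 0 0 0 0; 0 0.06 0 0 0 0; 0 0.067 0 0 0 0; 0 0.0705 0 0 0 0"

```text
time: 28.15
ee_pos: [546.2, 297.6, 36.0]
tcp_rot: [-3.141, -0.001, 1.584]
contact_force: [-6.9, -3.9, 6.3]
gripper_width: 0.113
```

play_rows --commands "0 0.0005 0 0 0 0; 0 0.001 0 0 0 0; 0 0.001 0 0 0 0; 0 0.001 0 0 0 0; 0 0.001 0 0 0 0; 0 0.001 0 0 0 0; 0 0.001 0 0 0 0; 0 0.001 0 0 0 0"

```text
time: 29.15
ee_pos: [546.1, 297.6, 36.0]
tcp_rot: [-3.139, -0.001, 1.584]
contact_force: [-4.7, -3.3, 4.2]
gripper_width: 0.112
```

play_rows --commands "0 0 0 0 0 0; 0 0 0 0 0 0; 0 0 0 0 0 0; 0 0 0 0 0 0; 0 0 -0.03 0 0 0; 0 0 -0.07 0 0 0; 0 0 -0.11 0 0 0; 0 0 -0.15 0 0 0" --gripper 0.66

```text
time: 30.15
ee_pos: [546.6, 297.5, 187.3]
tcp_rot: [-3.139, -0.001, 1.584]
contact_force: [0.2, 0.1, 0.1]
gripper_width: 0.337
```

```bash
cat >> h.py <<'E'
def see(c='top',fn=None):
    im,d,P=snap(c,fn); X=cloud(d,P); z=X[:,:,2]
    near=(abs(X[:,:,0]-557)<125)&(abs(X[:,:,1]+216)<160)
    nb=(near&(z>27.5)).astype(np.uint8); n,l,st,ce=cv2.connectedComponentsWithStats(nb); B=[]
    for i in range(1,n):
        p=X[l==i]
        if 15<st[i,4]<(130 if c=='top' else 3000) and p[:,2].max()<52:
            # sphere centre by least squares, radius 14
            from scipy.optimize import least_squares
            f=least_squares(lambda q:np.linalg.norm(p-q,axis=1)-14,p.mean(0)-[0,0,8],loss='soft_l1').x; B.append((f,st[i,4]))
    hsv=cv2.cvtColor(im,cv2.COLOR_RGB2HSV)
    pk=(near&(hsv[:,:,2]<60)&(z<25)).astype(np.uint8); n,l,st,ce=cv2.connectedComponentsWithStats(pk); K=[]
    C=-np.array(P['R']).T@np.array(P['t'])
    for i in range(1,n):
        if 15<st[i,4]<3000:
            ray=np.array(P['R']).T@np.array([(ce[i][0]-P['cx'])/P['fx'],(ce[i][1]-P['cy'])/P['fy'],1]); k=C+ray*(16-C[2])/ray[2]; K.append((k,st[i,4],ce[i]))
    return B,K
E
python3 - <<'E'
from h import *
print(r.get_state()['time'])
B,K=see(fn='top2.png')
for b in B: print('B',b[0].round(1),b[1])
for k in K: print('K',k[0].round(1),k[1],k[2].round(1))
print([(np.round(x['at'],0).tolist(),round(x['confidence'],2)) for x in r.mark_of('top','pocket0')], [(np.round(x['at'],0).tolist(),round(x['confidence'],2)) for x in r.mark_of('top','ball0_center')],r.mark_of('top','cabinet_drawer0_handle')[:1])
print(loc([540,-215,250],np.pi/2-.085))
E
```

```text
30.15
B [ 558.5 -165.7   29.8] 70
B [ 535.1 -273.2   29.9] 69
B [492.8 -99.3  29.7] 69
B [ 498.  -211.7   29.9] 69
B [ 493.2 -323.4   29.8] 71
K [ 621.4 -109.2   16. ] 35 [316.1 187.6]
K [ 617.1 -163.8   16. ] 36 [334.2 189.2]
K [ 612.4 -218.7   16. ] 34 [352.4 191.1]
K [ 608.2 -274.    16. ] 36 [370.7 192.8]
K [ 604.1 -328.1   16. ] 36 [388.6 194.4]
[([603.0, -332.0, 16.0], 0.93), ([613.0, -273.0, 15.0], 0.77), ([622.0, -108.0, 19.0], 0.73), ([622.0, -164.0, 17.0], 0.69), ([559.0, -164.0, 32.0], 0.62), ([613.0, -225.0, 12.0], 0.56)] [([538.0, -270.0, 27.0], 0.38)] [{'at': [547.9, 297.7, 46.0], 'confidence': 0.7}]
(array([-0.5123, -0.0135, -0.0643]), array([-0.002, -0.002,  0.098]))
```

play_rows --commands "-0.05 -0.001 -0.01 0 0 0; -0.1 -0.002 -0.02 0 0 0.02; -0.16 -0.004 -0.03 0 0 0.03; -0.22 -0.005 -0.04 0 0 0.04; -0.28 -0.006 -0.05 0 0 0.05; -0.34 -0.008 -0.06 0 0 0.06; -0.4 -0.01 -0.0643 0 0 0.08; -0.45 -0.012 -0.0643 0 0 0.098" --gripper 0.5

```text
time: 31.35
ee_pos: [539.9, -154.7, 248.6]
tcp_rot: [-3.138, -0.002, 1.484]
contact_force: [0.3, 0.9, 0.9]
gripper_width: 0.502
```

```bash
python3 - <<'E'
from h import *
print(loc([540,-215,250],np.pi/2-.08))
E
```

```text
(array([-0.06  ,  0.0053, -0.0015]), array([-0.004, -0.002, -0.007]))
```

```bash
python3 - <<'E'
from h import *
B,K=see('wrist')
for b in B: print('B',b[0].round(1),b[1])
for k in K: print('K',k[0].round(1),k[1],k[2].round(1))
E
```

```text
K [ 620.  -112.4   16. ] 228 [344.1 144.3]
K [ 615.7 -166.7   16. ] 200 [342.4 186.4]
K [ 613.  -219.4   16. ] 129 [341.9 224.5]
```

play_rows --commands "-0.03 0.002 0 -0.004 0 0; -0.08 0.003 0 -0.004 0 0; -0.12 0.005 0 -0.004 0 0; -0.16 0.005 0 -0.004 0 0; -0.165 0.005 0 -0.004 0 0; -0.165 0.005 0 -0.004 0 0; -0.165 0.005 0 -0.004 0 0; -0.165 0.005 0 -0.004 0 0"

```text
time: 32.4
ee_pos: [529.9, -324.1, 248.8]
tcp_rot: [-3.141, 0.003, 1.482]
contact_force: [-0.6, 0.8, 0.4]
gripper_width: 0.5
```

```bash
python3 - <<'E'
from h import *
B,K=see('wrist','w4.png')
for b in B: print('B',b[0].round(1),b[1])
for k in K: print('K',k[0].round(1),k[1],k[2].round(1))
E
```

```text
K [ 616.1 -165.9   16. ] 142 [344.8  42.6]
K [ 611.3 -222.8   16. ] 251 [342.6  94.1]
K [ 606.9 -276.9   16. ] 239 [340.9 139.5]
K [ 602.9 -331.    16. ] 204 [339.5 181.7]
```

View pics/w4.png

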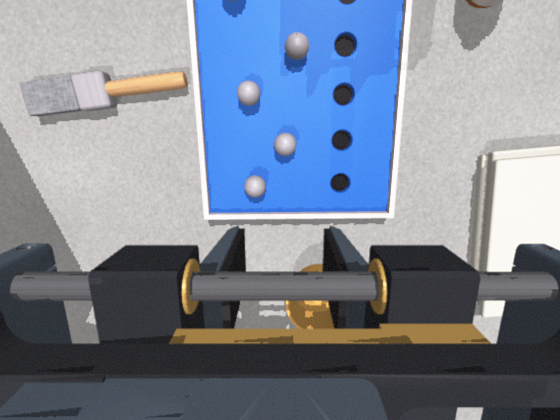

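```bash
cat >> h.py <<'E'
def balls(c,fn=None):
    im,d,P=snap(c,fn); hsv=cv2.cvtColor(im,cv2.COLOR_RGB2HSV); C=-np.array(P['R']).T@np.array(P['t'])
    m=((hsv[:,:,1]<110)&(hsv[:,:,2]>70)).astype(np.uint8)
    n,l,st,ce=cv2.connectedComponentsWithStats(m); out=[]
    for i in range(1,n):
        w,h,a=st[i,2:5]
        if 25<a<900 and .6<w/h<1.6 and a>.6*w*h:
            ray=np.array(P['R']).T@np.array([(ce[i][0]-P['cx'])/P['fx'],(ce[i][1]-P['cy'])/P['fy'],1]); k=C+ray*(30-C[2])/ray[2]
            t=k[:2]-[557,-216]; u=np.array([.9968,-.0798]); 
            if abs(t@u)<117 and abs(t@[.0798,.9968])<148: out.append((k.round(1),a,ce[i].round()))
    return out
E
python3 - <<'E'
from h import *
for b in balls('wrist'): print(b)
print()
for b in balls('top'): print(b)
E
```

```text
(array([ 558.4, -166.9,   30. ]), np.int32(529), array([296.,  45.]))
(array([ 497.6, -212.1,   30. ]), np.int32(466), array([248.,  92.]))
(array([ 535.3, -275.1,   30. ]), np.int32(414), array([285., 144.]))
(array([ 492.4, -324.1,   30. ]), np.int32(380), array([254., 186.]))

(array([ 559.9, -164.3,   30. ]), np.int32(62), array([335., 207.]))
(array([ 536.5, -272.8,   30. ]), np.int32(68), array([372., 216.]))
(array([493.8, -99.1,  30. ]), np.int32(68), array([313., 229.]))
(array([ 499. , -209.9,   30. ]), np.int32(69), array([350., 228.]))
(array([ 493.9, -322.2,   30. ]), np.int32(73), array([389., 230.]))
```

The wrist picture shows balls at (296,45), (248,92), (285,144), (254,186) and pockets at u≈342; both cameras agree within ~2 mm. The first ball goes to pocket 1: straddle it with partly open fingers and roll it.

```bash
python3 - <<'E'
from h import *
print(loc([558.5,-166,70],np.pi/2+.01))
E
```

```text
(array([0.1611, 0.0144, 0.1783]), array([-0.   ,  0.004, -0.099]))
```

play_rows --commands "0.04 0.004 0.03 0 0.004 -0.05; 0.08 0.008 0.07 0 0.004 -0.099; 0.12 0.0115 0.11 0 0.004 -0.099; 0.1611 0.0144 0.15 0 0.004 -0.099; 0.1611 0.0144 0.178 0 0.004 -0.099; 0.1611 0.0144 0.178 0 0.004 -0.099; 0.1611 0.0144 0.178 0 0.004 -0.099; 0.1611 0.0144 0.178 0 0.004 -0.099" --gripper 0.48 --force 5

```text
time: 33.55
ee_pos: [559.5, -166.8, 71.9]
tcp_rot: [3.139, 0.001, 1.58]
contact_force: [0.5, 1.1, 1.1]
gripper_width: 0.517
```

```bash
python3 - <<'E'
from h import *
s=r.get_state();print(s['ee_pos'],s['tcp_rot'],loc([558.5,-166,21],np.pi/2+.01),loc([619,-165.5,21],np.pi/2+.01))
E
```

```text
[ 559.49787783 -166.84859541   71.9499783 ] [3.13891585e+00 5.30717648e-04 1.57972700e+00] (array([ 0.0009, -0.0011,  0.0509]), array([ 0.003,  0.001, -0.001])) (array([0.0008, 0.0594, 0.0511]), array([ 0.003,  0.001, -0.001]))
```

play_rows --commands "0.0009 -0.001 0.015 0.003 0 0; 0.0009 -0.001 0.03 0.003 0 0; 0.0009 -0.001 0.045 0.003 0 0; 0.0009 -0.001 0.05 0.003 0 0; 0.0009 -0.001 0.05 0.003 0 0; 0.0009 -0.001 0.05 0.003 0 0; 0.0009 -0.001 0.05 0.003 0 0; 0.0009 -0.001 0.05 0.003 0 0"

```text
time: 34.55
ee_pos: [558.9, -166.1, 22.4]
tcp_rot: [3.141, 0.001, 1.58]
contact_force: [0.2, 0.1, -0.0]
gripper_width: 0.519
```

play_rows --commands "0 0 0 0 0 0; 0 0 0 0 0 0; 0 0.005 0 0 0 0; 0 0.01 0 0 0 0; 0 0.016 0 0 0 0; 0 0.022 0 0 0 0; 0 0.028 0 0 0 0; 0 0.034 0 0 0 0" --gripper 0.6

```text
time: 35.55
ee_pos: [593.3, -165.7, 22.3]
tcp_rot: [3.141, 0.001, 1.58]
contact_force: [0.1, 0.1, 1.4]
gripper_width: 0.4
```

play_rows --commands "0 0.006 0 0 0 0; 0 0.012 0 0 0 0; 0 0.017 0 0 0 0; 0 0.022 0 0 0 0; 0 0.0265 0 0 0 0; 0 0.0265 0 0 0 0; 0 0.0265 0 0 0 0; 0 0.0265 0 0 0 0"

```text
time: 36.55
ee_pos: [619.6, -165.5, 22.3]
tcp_rot: [3.141, 0.001, 1.58]
contact_force: [-0.1, 0.4, 0.1]
gripper_width: 0.403
```

play_rows --commands "0 -0.0025 0 0 0 0; 0 -0.0025 0 0 0 0; 0 -0.0025 0 0 0 0; 0 -0.0025 0 0 0 0; 0 -0.0025 -0.02 0 0 0; 0 -0.0025 -0.05 0 0 0; 0 -0.0025 -0.07 0 0 0; 0 -0.0025 -0.07 0 0 0" --gripper 0.5

```text
time: 37.55
ee_pos: [618.2, -165.8, 94.0]
tcp_rot: [3.138, 0.002, 1.58]
contact_force: [0.1, 0.3, -0.2]
gripper_width: 0.503
```

```bash
python3 - <<'E'
from h import *
for b in balls('wrist','w5.png'): print(b)
B,K=see('wrist')
print(loc([535.2,-274.0,80],np.pi/2-.025))
E
```

```text
(array([-0.1079, -0.0824,  0.0118]), array([-0.001,  0.   ,  0.034]))
```

View pics/w5.png

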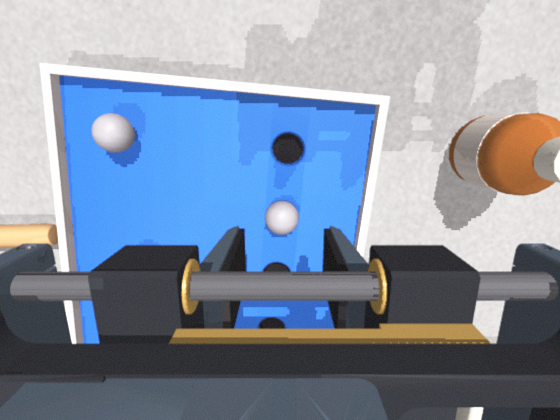

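The picture shows the ball seated in pocket 1 at (282,217), with the next ball at (113,132). The method works, so on to ball at (535,-274) → pocket 3.

play_rows --commands "-0.03 -0.023 0 0 0 0.01; -0.06 -0.046 0 0 0 0.034; -0.09 -0.069 0 0 0 0.034; -0.108 -0.0825 0 0 0 0.034; -0.108 -0.0825 0 0 0 0.034; -0.108 -0.0825 0.01 0 0 0.034; -0.108 -0.0825 0.01 0 0 0.034; -0.108 -0.0825 0.01 0 0 0.034" --gripper 0.48

```text
time: 38.65
ee_pos: [535.5, -273.3, 81.5]
tcp_rot: [-3.141, 0.0, 1.547]
contact_force: [0.3, -0.8, 0.0]
gripper_width: 0.519
```

```bash
python3 - <<'E'
from h import *
print([(b[0],b[1]) for b in balls('top')])
print(r.get_state()['ee_pos'],loc([535.2,-274,22],np.pi/2-.025),loc([610,-276,22],np.pi/2-.025))
E
```

```text
[(array([ 616.7, -163.4,   30. ]), np.int32(59)), (array([493.8, -99.1,  30. ]), np.int32(68)), (array([ 498.9, -209.6,   30. ]), np.int32(68))]
[ 535.56024355 -273.51328717   81.72323012] (array([-0.0005, -0.0003,  0.0597]), array([-0.001,  0.   ,  0.001])) (array([-0.0007,  0.0745,  0.0597]), array([-0.001,  0.   ,  0.001]))
```

play_rows --commands "-0.0005 0 0.02 0 0 0; -0.0005 0 0.035 0 0 0; -0.0005 0 0.05 0 0 0; -0.0005 0 0.0595 0 0 0; -0.0005 0 0.0595 0 0 0; -0.0005 0 0.0595 0 0 0; -0.0005 0 0.0595 0 0 0; -0.0005 0 0.0595 0 0 0"

```text
time: 39.7
ee_pos: [535.7, -274.2, 22.7]
tcp_rot: [3.141, 0.001, 1.547]
contact_force: [-0.5, -0.3, 0.7]
gripper_width: 0.518
```

play_rows --commands "0 0 0 0 0 0; 0 0 0 0 0 0; 0 0.006 0 0 0 0; 0 0.013 0 0 0 0; 0 0.02 0 0 0 0; 0 0.027 0 0 0 0; 0 0.034 0 0 0 0; 0 0.041 0 0 0 0" --gripper 0.6

```text
time: 40.7
ee_pos: [577.2, -275.1, 22.6]
tcp_rot: [3.141, 0.001, 1.547]
contact_force: [-0.9, -0.5, 0.2]
gripper_width: 0.402
```

play_rows --commands "0 0.007 0 0 0 0; 0 0.013 0 0 0 0; 0 0.019 0 0 0 0; 0 0.025 0 0 0 0; 0 0.03 0 0 0 0; 0 0.034 0 0 0 0; 0 0.034 0 0 0 0; 0 0.034 0 0 0 0"

```text
time: 41.7
ee_pos: [611.0, -275.9, 22.6]
tcp_rot: [-3.141, 0.001, 1.547]
contact_force: [0.2, 0.8, -0.2]
gripper_width: 0.399
```

play_rows --commands "0 -0.0025 0 0 0 0; 0 -0.0025 0 0 0 0; 0 -0.0025 0 0 0 0; 0 -0.0025 0 0 0 0; 0 -0.0025 -0.02 0 0 0; 0 -0.0025 -0.04 0 0 0; 0 -0.0025 -0.06 0 0 0; 0 -0.0025 -0.06 0 0 0" --gripper 0.48

```text
time: 42.7
ee_pos: [609.6, -276.3, 84.3]
tcp_rot: [3.138, 0.002, 1.547]
contact_force: [-0.2, 0.5, -0.3]
gripper_width: 0.521
```

```bash
python3 - <<'E'
from h import *
print(r.get_state()['ee_pos'],loc([492.8,-323.5,82],np.pi/2-.056))
E
```

```text
[ 609.63360437 -276.31337423   84.25698114] (array([-0.05  , -0.1157,  0.002 ]), array([0.003, 0.002, 0.032]))
```

play_rows --commands "-0.012 -0.025 0 0 0 0.01; -0.022 -0.05 0 0 0 0.032; -0.033 -0.075 0 0 0 0.032; -0.044 -0.1 0 0 0 0.032; -0.05 -0.1157 0 0 0 0.032; -0.05 -0.1157 0 0 0 0.032; -0.05 -0.1157 0 0 0 0.032; -0.05 -0.1157 0 0 0 0.032"

```text
time: 43.7
ee_pos: [493.7, -323.3, 83.9]
tcp_rot: [3.138, 0.002, 1.516]
contact_force: [-0.1, 0.8, 0.6]
gripper_width: 0.52
```

```bash
python3 - <<'E'
from h import *
im,d,P=snap('wrist','w6.png'); print('ball px',proj([492.8,-323.5,30],P))
print(r.get_state()['ee_pos'],loc([492.8,-323.5,22.5],np.pi/2-.056),loc([606,-330,22.5],np.pi/2-.056))
for b in balls('top'): print(b[:2])
E
```

```text
ball px (np.float64(282.4830218104776), np.float64(222.4240791636628))
[ 493.53897583 -323.25628259   83.92146563] (array([-0.0001, -0.001 ,  0.0614]), array([0.004, 0.002, 0.001])) (array([-0.0004,  0.1124,  0.0618]), array([0.004, 0.002, 0.001]))
(array([ 616.7, -163.4,   30. ]), np.int32(59))
(array([ 607.3, -272.5,   30. ]), np.int32(66))
(array([493.8, -99.1,  30. ]), np.int32(68))
(array([ 499.2, -209.6,   30. ]), np.int32(67))
```

View pics/w6.png

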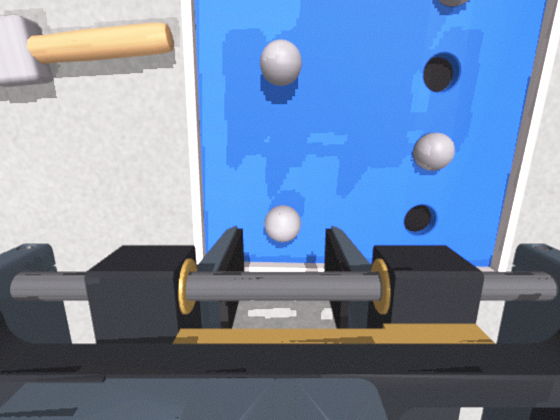

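The ball is at (282,223), as predicted between the fingers, and pocket 3's ball is seated at (433,151). Roll ball to pocket 4.

play_rows --commands "0 -0.001 0.02 0.003 0 0; 0 -0.001 0.035 0.003 0 0; 0 -0.001 0.05 0.003 0 0; 0 -0.001 0.061 0.003 0 0; 0 -0.001 0.061 0.003 0 0; 0 -0.001 0.061 0.003 0 0; 0 -0.001 0.061 0.003 0 0; 0 -0.001 0.061 0.003 0 0"

```text
time: 44.8
ee_pos: [492.9, -323.5, 23.4]
tcp_rot: [3.14, 0.003, 1.516]
contact_force: [0.2, -0.4, 1.0]
gripper_width: 0.523
```

play_rows --commands "0 0 0 0 0 0; 0 0 0 0 0 0; 0 0.006 0 0 0 0; 0 0.013 0 0 0 0; 0 0.02 0 0 0 0; 0 0.027 0 0 0 0; 0 0.034 0 0 0 0; 0 0.041 0 0 0 0" --gripper 0.6

```text
time: 45.8
ee_pos: [534.3, -325.8, 23.4]
tcp_rot: [3.14, 0.003, 1.516]
contact_force: [0.5, 0.4, 0.1]
gripper_width: 0.398
```

play_rows --commands "0 0.007 0 0 0 0; 0 0.014 0 0 0 0; 0 0.021 0 0 0 0; 0 0.028 0 0 0 0; 0 0.035 0 0 0 0; 0 0.042 0 0 0 0; 0 0.049 0 0 0 0; 0 0.055 0 0 0 0"

```text
time: 46.8
ee_pos: [589.7, -328.8, 23.4]
tcp_rot: [3.14, 0.003, 1.516]
contact_force: [-0.2, -0.4, 0.6]
gripper_width: 0.398
```

play_rows --commands "0 0.006 0 0 0 0; 0 0.011 0 0 0 0; 0 0.015 0 0 0 0; 0 0.0165 0 0 0 0; 0 0.0165 0 0 0 0; 0 0.0165 0 0 0 0; 0 0.0165 0 0 0 0; 0 0.014 0 0 0 0"

```text
time: 47.8
ee_pos: [603.7, -329.6, 23.5]
tcp_rot: [3.14, 0.003, 1.516]
contact_force: [0.0, 0.1, -0.3]
gripper_width: 0.398
```

play_rows --commands "0 0 0 0 0 0; 0 0 0 0 0 0; 0 0 0 0 0 0; 0 0 0 0 0 0; 0 0 -0.02 0 0 0; 0 0 -0.04 0 0 0; 0 0 -0.06 0 0 0; 0 0 -0.06 0 0 0" --gripper 0.48

```text
time: 48.8
ee_pos: [604.6, -330.0, 85.3]
tcp_rot: [3.137, 0.004, 1.516]
contact_force: [0.0, 0.1, 0.2]
gripper_width: 0.521
```

```bash
python3 - <<'E'
from h import *
for b in balls('top'): print(b[:2])
print(r.get_state()['ee_pos'],loc([497.9,-211.5,83],np.pi/2-.079))
E
```

```text
(array([ 615.6, -164.1,   30. ]), np.int32(65))
(array([ 607.8, -271.9,   30. ]), np.int32(62))
(array([ 605.8, -320.8,   30. ]), np.int32(26))
(array([493.8, -99.1,  30. ]), np.int32(68))
(array([ 498.8, -210. ,   30. ]), np.int32(70))
[ 603.83455574 -329.61021542   83.88217856] (array([ 0.1121, -0.1123,  0.0002]), array([0.003, 0.003, 0.024]))
```

play_rows --commands "0.025 -0.025 0 0.003 0 0.01; 0.05 -0.05 0 0.003 0 0.024; 0.08 -0.08 0 0.003 0 0.024; 0.1121 -0.1123 0 0.003 0 0.024; 0.1121 -0.1123 0 0.003 0 0.024; 0.1121 -0.1123 0 0.003 0 0.024; 0.1121 -0.1123 0 0.003 0 0.024; 0.1121 -0.1123 0 0.003 0 0.024"

```text
time: 49.85
ee_pos: [498.4, -212.1, 83.0]
tcp_rot: [-3.141, 0.003, 1.491]
contact_force: [-0.0, 0.1, 0.4]
gripper_width: 0.522
```

```bash
python3 - <<'E'
from h import *
for b in balls('top'): print('top',b)
for b in balls('wrist'): print('wrist',b)
P=r.camera_params('wrist');print(proj([497.9,-211.5,30],P))
print(r.get_state()['ee_pos'],loc([497.9,-211.5,22.5],np.pi/2-.079),loc([614.5,-221,22.5],np.pi/2-.079))
E
```

```text
top (array([ 616.1, -163.2,   30. ]), np.int32(58), array([335., 189.]))
top (array([494.9, -97. ,  30. ]), np.int32(57), array([312., 229.]))
(np.float64(283.38083153108647), np.float64(221.87475779949926))
[ 498.14787022 -211.9090588    82.97344408] (array([ 0.0006, -0.0003,  0.0605]), array([-0.   ,  0.003, -0.001])) (array([0.0004, 0.1167, 0.0604]), array([-0.   ,  0.003, -0.001]))
```

play_rows --commands "0.0005 0 0.02 0 0.003 0; 0.0005 0 0.035 0 0.003 0; 0.0005 0 0.05 0 0.003 0; 0.0005 0 0.06 0 0.003 0; 0.0005 0 0.06 0 0.003 0; 0.0005 0 0.06 0 0.003 0; 0.0005 0 0.06 0 0.003 0; 0.0005 0 0.06 0 0.003 0"

```text
time: 50.95
ee_pos: [498.4, -211.7, 23.4]
tcp_rot: [3.141, 0.001, 1.491]
contact_force: [0.8, 0.8, 0.4]
gripper_width: 0.521
```

play_rows --commands "0 0 0 0 0 0; 0 0 0 0 0 0; 0 0.006 0 0 0 0; 0 0.013 0 0 0 0; 0 0.02 0 0 0 0; 0 0.027 0 0 0 0; 0 0.034 0 0 0 0; 0 0.041 0 0 0 0" --gripper 0.6

```text
time: 51.95
ee_pos: [539.8, -215.0, 23.4]
tcp_rot: [3.141, 0.001, 1.491]
contact_force: [-0.2, 0.9, -0.0]
gripper_width: 0.4
```

play_rows --commands "0 0.007 0 0 0 0; 0 0.014 0 0 0 0; 0 0.021 0 0 0 0; 0 0.028 0 0 0 0; 0 0.035 0 0 0 0; 0 0.042 0 0 0 0; 0 0.049 0 0 0 0; 0 0.056 0 0 0 0"

```text
time: 52.95
ee_pos: [596.1, -219.5, 23.4]
tcp_rot: [3.141, 0.001, 1.491]
contact_force: [-0.1, -0.5, 0.2]
gripper_width: 0.398
```

play_rows --commands "0 0.006 0 0 0 0; 0 0.012 0 0 0 0; 0 0.017 0 0 0 0; 0 0.02 0 0 0 0; 0 0.02 0 0 0 0; 0 0.02 0 0 0 0; 0 0.02 0 0 0 0; 0 0.0175 0 0 0 0"

```text
time: 53.95
ee_pos: [613.5, -220.9, 23.5]
tcp_rot: [3.141, 0.001, 1.491]
contact_force: [0.2, -0.0, -0.5]
gripper_width: 0.401
```

play_rows --commands "0 0 0 0 0 0; 0 0 0 0 0 0; 0 0 0 0 0 0; 0 0 0 0 0 0; 0 0 -0.02 0 0 0; 0 0 -0.04 0 0 0; 0 0 -0.06 0 0 0; 0 0 -0.06 0 0 0" --gripper 0.48

```text
time: 54.95
ee_pos: [614.6, -221.2, 85.1]
tcp_rot: [3.137, 0.002, 1.491]
contact_force: [0.7, -0.1, -0.3]
gripper_width: 0.52
```

```bash
python3 - <<'E'
from h import *
for b in balls('top'): print(b[:2])
print(r.get_state()['ee_pos'],loc([492.9,-100,83],np.pi/2-.085))
E
```

```text
(array([ 616.7, -162.8,   30. ]), np.int32(56))
(array([493.8, -99.1,  30. ]), np.int32(68))
[ 613.66933342 -220.90940558   83.77174571] (array([ 0.1109, -0.13  ,  0.0005]), array([0.002, 0.001, 0.006]))
```

play_rows --commands "0.025 -0.029 0 0.003 0 0.006; 0.05 -0.058 0 0.003 0 0.006; 0.08 -0.094 0 0.003 0 0.006; 0.1109 -0.13 0 0.003 0 0.006; 0.1109 -0.13 0 0.003 0 0.006; 0.1109 -0.13 0 0.003 0 0.006; 0.1109 -0.13 0 0.003 0 0.006; 0.1109 -0.13 0 0.003 0 0.006"

```text
time: 56.0
ee_pos: [493.5, -100.6, 83.2]
tcp_rot: [-3.14, 0.001, 1.485]
contact_force: [-0.1, 0.7, -1.0]
gripper_width: 0.518
```

```bash
python3 - <<'E'
from h import *
for b in balls('top'): print('top',b)
print(r.get_state()['ee_pos'],loc([492.9,-100,22.5],np.pi/2-.085),loc([623,-111,22.5],np.pi/2-.085))
E
```

```text
top (array([ 610.2, -218.6,   30. ]), np.int32(69), array([353., 191.]))
top (array([ 607.1, -272.9,   30. ]), np.int32(68), array([371., 192.]))
top (array([ 602.5, -327.5,   30. ]), np.int32(68), array([390., 194.]))
[ 493.38292217 -100.5521588    83.23246232] (array([ 0.0006, -0.0004,  0.0607]), array([-0.001,  0.001, -0.001])) (array([0.0008, 0.1301, 0.0606]), array([-0.001,  0.001, -0.001]))
```

Three are seated in pockets 2–4; last ball to pocket 0 (130 mm).

play_rows --commands "0.0006 0 0.02 0 0 0; 0.0006 0 0.035 0 0 0; 0.0006 0 0.05 0 0 0; 0.0006 0 0.06 0 0 0; 0.0006 0 0.06 0 0 0; 0.0006 0 0.06 0 0 0; 0.0006 0 0.06 0 0 0; 0.0006 0 0.06 0 0 0"

```text
time: 57.05
ee_pos: [493.6, -100.0, 23.7]
tcp_rot: [-3.141, 0.001, 1.485]
contact_force: [-0.1, -0.1, 0.4]
gripper_width: 0.522
```

play_rows --commands "0 0 0 0 0 0; 0 0 0 0 0 0; 0 0.006 0 0 0 0; 0 0.013 0 0 0 0; 0 0.02 0 0 0 0; 0 0.027 0 0 0 0; 0 0.034 0 0 0 0; 0 0.041 0 0 0 0" --gripper 0.6

```text
time: 58.05
ee_pos: [534.9, -103.6, 23.6]
tcp_rot: [-3.141, 0.001, 1.485]
contact_force: [-1.0, -0.7, 1.0]
gripper_width: 0.398
```

play_rows --commands "0 0.007 0 0 0 0; 0 0.015 0 0 0 0; 0 0.023 0 0 0 0; 0 0.031 0 0 0 0; 0 0.039 0 0 0 0; 0 0.047 0 0 0 0; 0 0.055 0 0 0 0; 0 0.062 0 0 0 0"

```text
time: 59.05
ee_pos: [597.3, -109.0, 23.5]
tcp_rot: [-3.141, 0.001, 1.485]
contact_force: [-0.4, -0.3, 0.3]
gripper_width: 0.403
```

play_rows --commands "0 0.006 0 0 0 0; 0 0.012 0 0 0 0; 0 0.018 0 0 0 0; 0 0.023 0 0 0 0; 0 0.0265 0 0 0 0; 0 0.0265 0 0 0 0; 0 0.0265 0 0 0 0; 0 0.024 0 0 0 0"

```text
time: 60.05
ee_pos: [621.0, -111.0, 23.5]
tcp_rot: [-3.141, 0.001, 1.485]
contact_force: [-0.2, 0.2, -1.0]
gripper_width: 0.399
```

play_rows --commands "0 0 0 0 0 0; 0 0 0 0 0 0; 0 0 0 0 0 0; 0 0 0 0 0 0; 0 0 -0.03 0 0 0; 0 0 -0.07 0 0 0; 0 0 -0.11 0 0 0; 0 0 -0.15 0 0 0" --gripper 0.48

```text
time: 61.05
ee_pos: [621.0, -110.9, 174.8]
tcp_rot: [-3.141, 0.001, 1.485]
contact_force: [-0.1, 0.4, -0.6]
gripper_width: 0.52
```

play_rows --commands "0.02 -0.02 0 0 0 0; 0.06 -0.06 0 0 0 0; 0.1 -0.1 0 0 0 0; 0.14 -0.15 0 0 0 0; 0.16 -0.2 0 0 0 0; 0.18 -0.23 0 0 0 0; 0.18 -0.23 0 0 0 0; 0.18 -0.23 0 0 0 0"

```text
time: 62.05
ee_pos: [408.1, 88.2, 175.1]
tcp_rot: [3.141, 0.001, 1.485]
contact_force: [-0.6, -0.2, 0.5]
gripper_width: 0.524
```

```bash
python3 - <<'E'
from h import *
s=r.get_state();print(s['time'],s['ee_pos'],s['contact_force'])
B,K=see('top','top3.png')
for b in B: print('B',b[0].round(1),b[1])
for b in balls('top'): print(b)
im,d,P=snap('top');X=cloud(d,P)
for (u,v) in ((317,188),(335,189),(353,191),(371,192),(390,194)): print(np.max(X[v-3:v+4,u-3:u+4,2]).round(1))
print(r.mark_of('top','cabinet_drawer0_handle')[:2])
snap('scene','scene1.png')
E
```

```text
62.05 [408.10545422  88.16395236 175.07156617] [-0.56463872 -0.15905438  0.53910687]
B [ 620.4 -109.9   20.9] 42
B [ 615.3 -165.2   21. ] 48
B [ 611.2 -221.4   21.8] 47
B [ 606.9 -274.4   21.1] 46
B [ 603.4 -329.4   21.1] 46
(array([ 620.1, -109.8,   30. ]), np.int32(66), array([317., 187.]))
(array([ 615.6, -164.2,   30. ]), np.int32(65), array([335., 189.]))
(array([ 611.6, -218.6,   30. ]), np.int32(63), array([353., 191.]))
(array([ 607.1, -272.7,   30. ]), np.int32(67), array([371., 192.]))
(array([ 602.5, -327.5,   30. ]), np.int32(68), array([390., 194.]))
38.8
1392.6
38.0
1392.6
1392.6
[{'at': [549.7, 296.1, 46.8], 'confidence': 0.74}, {'at': [612.9, -222.4, 12.9], 'confidence': 0.58}]
```

View pics/top3.png

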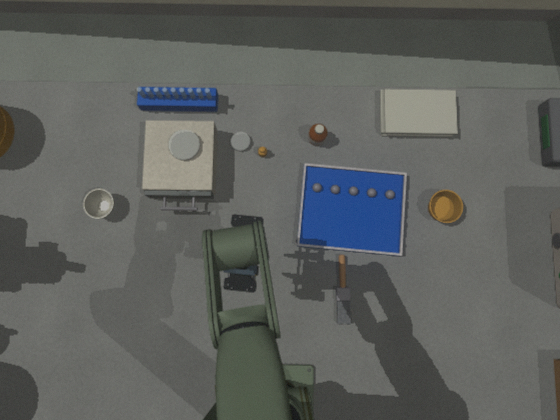

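View pics/scene1.png

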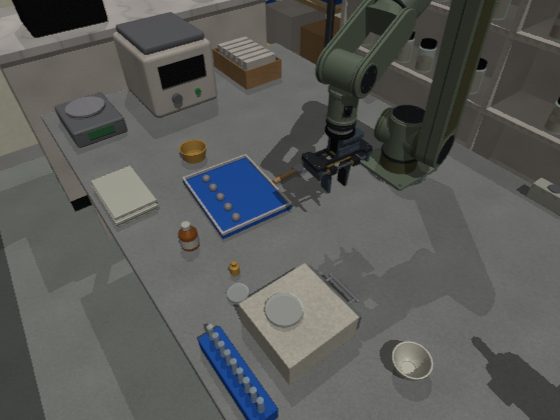

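All five balls sit in the pocket row (v≈190, centre z≈21 mm, i.e. 5 mm above the tray top). The drawer handle is back at its shut position, the bench holds no jars and nothing else has moved.

```bash
python3 -c "
from rig import r
print(r.close_job())"
```

```text
the job is handed in; nothing more can be done
None
```

The bench is cleared and the job was handed in at about 62 s of the 208 s allowed; no verdict was reported.

- **Drawer and jars:** I pulled the drawer out 146 mm and stood both jars upright inside. The cameras showed only two jars on the bench. I then pushed the drawer shut by its handle. At the end the gripper read 546.2 mm on the bar, the same as before opening, with about 5–7 N against the stop. I did not look inside after shutting it; the last picture before that showed both jars standing.
- **Balls:** I rolled all five across the tray between partly open fingers, one into each pocket. The last top-camera fit put every ball centre 21–22 mm above the bench, which is about 5 mm above the tray top (limit 9 mm). Each was within about 2 mm of its pocket centre.
- **Rest of the scene:** In the last pictures the dishes, weight, sieve, brush, bottle and mortar are where they started, and the arm is clear of everything.
- **Disagreements:** The two cameras differed by 1–4 mm on pocket and ball positions, so I aimed between the two. A few single-pixel depth checks on the seated balls gave no reading. The sphere fits and pictures settled it. The network's last handle reading was x = 549.7 mm, against 549 mm at the start, within its accuracy.

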